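Dial the combination of the sample safe and slide its hatch open

ROBOT

A 6-joint arm with a two-finger parallel gripper is mounted at the origin on the work surface. World frame = base frame: x ahead of the robot, y to its left, z up, the work surface at z = 0. Lengths are in m, angles in rad, forces in N, time in s.
With the tool pointing down it reaches from about 0.25 to 0.775 m from the base axis. Payload 4 kg.
Tool frame: the origin (TCP) lies at the very end of the fingers, on their centre line; the grasp point (between the pads) lies 19 mm behind it; x points along the fingers, y is the direction in which the jaws open and shut, and the axes are right-handed (so a half turn about x gives the same grasp; the last joint's range is limited). The gripper opens to 94 mm and grips with 3 to 60 N. Pads are 16 mm wide; open, the fingers measure 119 mm over their backs; the gripper's body (75 mm by 177 mm) begins 78 mm behind the grasp point.
Start: joints at [1.047, 0.087, 1.371, -0, 1.684, -0.103], TCP at [0.225, 0.502, 0.206] pointing down, gripper open.
Joint ranges: [-3.1, 3.1], [-0.76, 2.03], [0.27, 2.55], [-1.08, 4.22], [0.17, 2.65], [-2.57, 2.57]. Speed limits (rad/s): [2.79, 2.79, 3.14, 3.14, 3.14, 3.14].

INTERFACE

Orientations are given as [roll, pitch, yaw] about the fixed x, y, z axes, in that order (R = Rz(yaw) Ry(pitch) Rx(roll)).
In Python, from bench import robot gives the robot as it stands.
- The arm moves only by the tool carry_out, never from a script. Its argument "targets" is a list of rows, each a list of 5 numbers: the closure, from 0 (fully open) to 1 (shut), then the shift along the tool's x, y, z in cm, then the turn about the tool's x in degrees. In form: [[fingers, tx, ty, tz, turn], ...]. A call has 1 to 20 rows; each row shifts and turns the commanded pose from where the row before left it, along the tool's axes as they then stand; what a row does not reach is not made up. A row lasts 1/10 s, in which the tool goes at most 50 mm and 8.59 degrees, less where a joint would pass 70% of its speed; a pose out of reach is approached as far as the arm can. A call is refused whole if a number of a shift passes 5 or a number of a turn 8.59, either way. A call with a gripper value outside its range is refused whole. The fingers move at their own pace and stop on an object; the grip force is fixed at half the most. Time passes only in rows, so rows that do not move let the fingers close. It gives the time, the measured TCP pose, the force and the opening at its end, in the units of the state.
- robot.get_obs(): the state, without advancing time (a new reading comes with each control period).
- robot.snapshot(name): name is "side" or "top"; returns a dict with "image" (384x512x3 uint8, red, green, blue), "camera_matrix" (3x3 intrinsics, pixels), "pose" (4x4, takes a point from camera to world coordinates). Camera axes: x right, y up, looking along -z (the intrinsics and any distortion apply to the point x, -y, -z); pixel columns grow to the right and rows downward; lengths in m; the calibration is good to about 2 mm. A picture is of the moment at which its call begins. There is no depth.
- robot.close_job(): hands the job in, once; it reports no verdict.
The state is a dict: "time": time; "joint_positions": joint angles; "qvel": joint speeds; "joint_torque": joint torques, N m; "tool_pos": TCP position; "ee_rot": TCP orientation; "wrist_force": force on the tool from outside, world axes, zero at the start; "wrist_torque": the same for the moment, N m; "width": finger opening in m.
Only numpy, scipy, OpenCV 4.12 (cv2) and the standard library are available. Lean on these libraries where they do the work, as an engineer would, in place of code of your own. Each camera call takes 0.05 s, during which the arm holds its last target. There are 200 camera calls.

TASK

Open the sample safe on the bench: by its finger knob turn the dial left to line 3 and pause there, then right, past zero, to line 9 and pause there, then left again until you feel it come up against its stop, and then slide the hatch fully open by its grip. Be gentle: the lock breaks if the dial is pressed against its stop, or the hatch against its locking pin, with more than 20 N. Do not disturb the beaker, bottle and wrench nearby, and let go at the end.

Things in the scene. Friction and masses are not known exactly. Their poses are not given: they have to be found in the camera images.
- safe: the bench safe, a fixed grey steel case 200 mm (x) by 380 mm (y) by 100 mm high. Origin on the work surface; the case spans x -100 to 100 and y -180 to 200 mm from it, its flat deck is 100 mm up. z is up; at yaw 0 its x, y are the world's. Dial on the deck's +y side, hatch on its -y side. A steel pin 14 mm thick stands out of the deck just beyond the shut hatch's -y edge and blocks it
- dial (a joint): dial angle, rad: 0 with the long zero line at the index, growing to the left (counter-clockwise from above). Line 3, reached to the left, is 1.885; line 9, reached to the right from there past zero, is -0.628. Starts within 0.5 of 0. Turns from -1.15 to a solid stop on the left, each time elsewhere between 4.0 and 4.8, to be felt for. Friction about 0.1 N m (3 to 8 N at the knob); stays where left. At the stop the pin is down
- dial_axis (a point): point on the dial's upright, fixed turning axis, on its face, 111 mm above the work surface. The dial is a dark steel disc 100 mm across, 8 mm thick, lying flat. 10 white lines round its rim, 0.6283 rad apart, are numbered 0 to 9 clockwise from the long broad zero line, so turning left brings 1, 2, 3 .. to the index
- index (a point): the index: middle of a white bar 22 mm long on the deck, 66 mm from the dial axis on the safe's -x side, pointing at the axis
- knob_mid (a point): centre (half-way up) of the finger knob, a black upright cylinder 16 mm across and 32 mm tall that stands on the dial's face 32 mm off the axis, opposite the zero line (at dial angle 0 it is on the safe's +x side). It spins freely about its own upright axis, so a hand can lead it round in a circle without turning
- hatch (a joint): hatch opening in m: 0 shut, 0.09 fully open at its end stop. It slides along the safe's -y, away from the dial, with about 2.5 N of friction. The locking pin (up to 30 mm high) sinks as the dial turns left and lets the hatch pass over it once the dial is past 3.8 rad
- hatch_grip (a point): centre of the hatch's grip, a black upright bar 50 mm long (safe x), 12 mm thick (safe y) and 30 mm tall, in the middle of an aluminium hatch 120 mm (x) by 110 mm (y) by 6 mm; this point is 124 mm above the work surface, 15 mm above the top of the hatch. Its x, y axes are the safe's
- beaker: bystander: loose glass beaker, 68 mm across, 85 mm tall, origin at the centre of its underside
- flask: bystander: loose amber bottle, 56 mm across, 120 mm tall, origin at the centre of its underside
- wrench: bystander: loose steel wrench lying on the work surface beside the safe

How it is judged:
By the outcome, as a careful person would: the job done as asked, in the order asked, and still so for the second after the job is handed in, with the robot touching nothing.
It also fails if it takes over 66 s, if anything falls off the work surface, if the arm or the gripper's body presses on something with over 40 N, if the wrist force passes 120 N, or if a joint passes its speed limit or range.

## Working session

There is one attempt and no reset: what is moved stays moved. The work goes in short steps, Python scripts to look and compute and a tool call to move; the robot and the scene stay as the last step left them, time stands still between calls to the robot, and variables do not carry over. Pictures are saved under pics/ and viewed, about 8 in all and at most 12, crops included, and the job is handed in when it is done.

Besides the shell and the picture viewer there is one more tool, called after ">>>" by a JSON object that holds its "api" and its "payload", one argument or row to a line. carry_out: Moves the arm, as the interface text tells. Its arguments: {"type":"object","properties":{"targets":{"type":"array","items":{"type":"array","items":{"type":"number"}}}},"required":["targets"]}

```bash
mkdir -p pics; ls; python3 - <<'E'
from bench import robot
import cv2
o=robot.get_obs(); print({k:o[k] for k in("time","tool_pos","ee_rot","wrist_force","width")})
for n in("side","top"):
    s=robot.snapshot(n); cv2.imwrite(f"pics/{n}0.png",s["image"][:,:,::-1]); print(n,s["camera_matrix"],s["pose"],[k for k in s])
E
```

```text
pics
{'time': 0.0, 'tool_pos': array([0.22439987, 0.50152882, 0.20432338]), 'ee_rot': array([-1.66490926,  1.56859142, -2.08571553]), 'wrist_force': array([0.52565895, 0.44100929, 0.28539572]), 'width': 0.09450424256693384}
side [[499.36120385   0.         266.12123889]
 [  0.         499.36120385 189.4568133 ]
 [  0.           0.           1.        ]] [[-0.95020392  0.17957448 -0.25468709  0.33235706]
 [-0.31157889 -0.56208772  0.76614358  0.73258845]
 [-0.00557665  0.80734776  0.59004958  0.72123849]
 [ 0.          0.          0.          1.        ]] ['image', 'camera_matrix', 'pose']
top [[377.2887918    0.         252.88249925]
 [  0.         377.2887918  185.75451556]
 [  0.           0.           1.        ]] [[-2.11862753e-02  9.97477538e-01 -6.77473404e-02  5.68534110e-01]
 [-9.99775086e-01 -2.12025448e-02  4.78956556e-04 -7.11833079e-02]
 [-9.58667610e-04  6.77422504e-02  9.97702395e-01  8.41055886e-01]
 [ 0.00000000e+00  0.00000000e+00  0.00000000e+00  1.00000000e+00]] ['image', 'camera_matrix', 'pose']
```

View pics/top0.png

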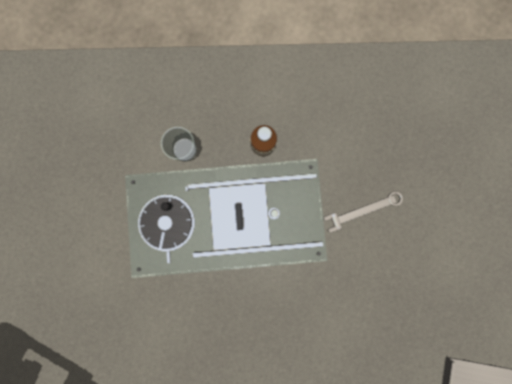

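View pics/side0.png

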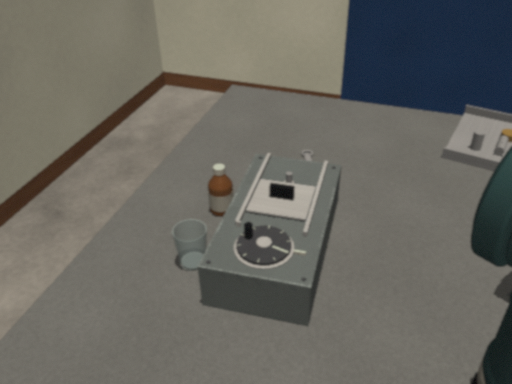

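Top: dial centre about (165,223), knob (166,206), index bar (168,256), grip (239,217), pin (274,214), beaker (180,145), bottle (264,138), wrench (365,212). The side view agrees (knob (248,230), dial (264,243), grip (282,191)).

```bash
cat > h.py <<'E'
import numpy as np, cv2
from bench import robot
def ray(s,u,v):
    K,T=s["camera_matrix"],s["pose"]; d=np.linalg.inv(K)@[u,v,1]; d=T[:3,:3]@[d[0],-d[1],-d[2]]
    return T[:3,3],d
def plane(s,uv,z):
    o,d=ray(s,*uv); return o+d*(z-o[2])/d[2]
def tri(sa,ua,sb,ub):
    o1,d1=ray(sa,*ua);o2,d2=ray(sb,*ub)
    t=np.linalg.lstsq(np.c_[d1,-d2],o2-o1,rcond=None)[0]; p,q=o1+d1*t[0],o2+d2*t[1]
    return (p+q)/2,np.linalg.norm(p-q)
def blobs(im,mask,lo=8,hi=5000):
    n,l,st,c=cv2.connectedComponentsWithStats(mask.astype(np.uint8))
    return [(c[i].round(1).tolist(),st[i].tolist()) for i in range(1,n) if lo<=st[i,4]<=hi]
E
python3 - <<'E'
from h import *
cv2.setUseOptimized(True)
for n,(x0,y0,x1,y1) in {"top":(120,150,340,285),"side":(190,140,350,330)}.items():
    s=robot.snapshot(n); im=s["image"]; g=im.max(2).astype(int); np.savez(f"{n}.npz",**s)
    r=np.zeros(g.shape,bool); r[y0:y1,x0:x1]=1
    print(n,"dark25",blobs(im,(g<35)&r)); print("dark65",blobs(im,(g<75)&r,60)); print("bright",blobs(im,(im.min(2)>165)&r,8))
s=np.load("top.npz"); im=s["image"]
a=cv2.resize(im[155:275,125:285],None,fx=5,fy=5,interpolation=cv2.INTER_CUBIC)
cv2.imwrite("pics/topc.png",a[:,:,::-1])
E
```

```text
top dark25 [([169.1, 205.9], [168, 204, 3, 5, 12])]
dark65 [([166.1, 205.9], [160, 202, 13, 9, 103]), ([239.1, 215.7], [237, 204, 5, 25, 90])]
bright [([243.3, 216.3], [185, 174, 138, 84, 4476]), ([171.2, 227.7], [139, 195, 56, 68, 357]), ([335.5, 220.9], [332, 214, 8, 15, 51]), ([164.4, 222.5], [158, 216, 14, 14, 148]), ([138.8, 227.8], [138, 224, 3, 9, 10])]
side dark25 [([281.2, 191.2], [271, 185, 22, 13, 225]), ([248.1, 231.0], [245, 224, 7, 15, 85])]
dark65 [([263.7, 290.4], [198, 180, 141, 145, 4541]), ([281.1, 191.1], [270, 184, 23, 16, 294]), ([261.2, 244.6], [238, 222, 52, 43, 1148])]
bright [([218.6, 166.4], [215, 165, 8, 4, 29]), ([261.6, 241.4], [260, 239, 5, 5, 10])]
```

View pics/topc.png

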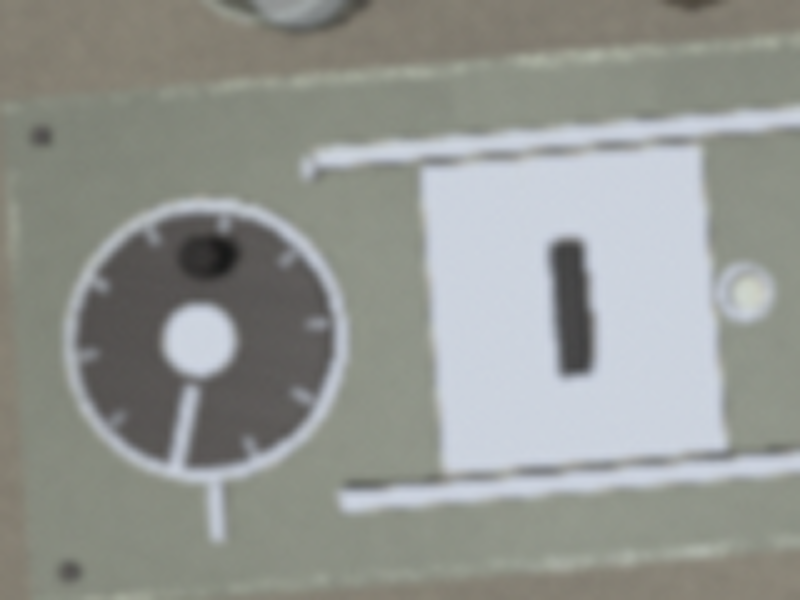

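```bash
python3 - <<'E'
from h import *
np.set_printoptions(precision=4,suppress=True)
t=dict(np.load("top.npz")); s=dict(np.load("side.npz"))
c=lambda x,y:(x/5-.4+125,y/5-.4+155)
# ring fit on bright mask around the dial, rays to plane
im=t["image"]; 
P=lambda x,y,z:plane(t,c(x,y),z)[:2]
for z in(.105,.111): print("ring",z,np.mean([P(65,340,z),P(347,340,z)],0),np.mean([P(206,197,z),P(206,483,z)],0),"diam",np.linalg.norm(P(65,340,z)-P(347,340,z)),np.linalg.norm(P(206,197,z)-P(206,483,z)))
print("hub .111/.117",P(200,341,.111),P(200,341,.117))
print("hub tri",tri(t,c(200,341),s,(263.5,242)))
print("index",P(212,484,.1),P(219,542,.1), "mid",P(216,513,.1))
sc=[P(40,136,.1),P(68,572,.1)]; print("screws",sc,plane(t,(311,167),.1),plane(t,(319,253),.1))
d=sc[0]-sc[1]; print("yaw screws",np.arctan2(d[1],d[0]))
a,b=P(310,160,.105),P(800,118,.105); print("yaw rail",np.arctan2(*(a-b)[::-1])-np.pi/2)
a,b=P(340,497,.105),P(800,462,.105); print("yaw rail2",np.arctan2(*(a-b)[::-1])-np.pi/2)
print("hatch corners",P(420,170,.109),P(703,147,.109),P(442,472,.109),P(727,450,.109))
print("knob top tri",tri(t,c(205,257),s,(248.3,226)), "plane .143",P(205,257,.143))
print("knob mid tri",tri(t,(166.1,205.9),s,(248.1,231)))
print("grip top .139",P(567,306,.139),"tri",tri(t,(239.1,215.7),s,(281.2,191.2)))
print("zero line",P(193,385,.111),P(178,468,.111))
print("pin",P(747,292,.13))
print("beaker",plane(t,(184,149),0),plane(t,(178,142),.085),"bottle top",plane(t,(264.5,133),.12))
E
```

```text
ring 0.105 [0.5504 0.0991] [0.5507 0.0991] diam 0.10960650548564213 0.11067516600726132
ring 0.111 [0.5505 0.0978] [0.5508 0.0978] diam 0.10871304203346364 0.10977299131011953
hub .111/.117 [0.5502 0.1001] [0.5503 0.0987]
hub tri (array([0.5495, 0.099 , 0.1147]), np.float64(0.0016196249655031237))
index [0.4944 0.0983] [0.472  0.0957] mid [0.4832 0.0968]
screws [array([0.6317, 0.1653]), array([0.4617, 0.1543])] [ 0.6535 -0.1871  0.1   ] [ 0.4851 -0.1973  0.1   ]
yaw screws 0.06425316311993665
yaw rail 0.06451069782369445
yaw rail2 0.054163086866944044
hatch corners [0.6145 0.0146] [ 0.6212 -0.0956] [0.498  0.0077] [ 0.5041 -0.1021]
knob top tri (array([0.5809, 0.0913, 0.1381]), np.float64(0.002154920156441746)) plane .143 [0.5819 0.0905]
knob mid tri (array([0.5812, 0.0928, 0.1275]), np.float64(0.002377959113291575))
grip top .139 [ 0.5609 -0.0427] tri (array([ 0.5599, -0.0446,  0.1252]), np.float64(0.0021702704207590758))
zero line [0.5334 0.1029] [0.5018 0.1088]
pin [ 0.5647 -0.1101]
beaker [0.7118 0.0816 0.    ] [0.7119 0.0782 0.085 ] bottle top [ 0.7193 -0.0962  0.12  ]
```

```bash
cat >> h.py <<'E'
from scipy.spatial.transform import Rotation as Rt
np.set_printoptions(precision=4,suppress=True)
AX=np.array([.550,.0995]); YAW=.061
def R(o): return Rt.from_euler("xyz",o["ee_rot"]).as_matrix()
def st():
    o=robot.get_obs(); p=o["tool_pos"]; print("t",o["time"],"tcp",p,"F",o["wrist_force"],"M",o["wrist_torque"],"w",o["width"],"q",o["joint_positions"]); return o
def totool(o,p): return R(o).T@(np.asarray(p)-o["tool_pos"])*100
E
python3 - <<'E'
from h import *
o=st(); print(R(o))
print("yaw of jaw axis",np.arctan2(R(o)[1,1],R(o)[0,1]), "want",YAW+np.pi/2,YAW-np.pi/2)
print(totool(o,[.581,.0915,.18]))
E
```

```text
t 0.2 tcp [0.2245 0.5017 0.2048] F [-0.1107 -0.6114 -0.4561] M [-0.006  -0.0212  0.0167] w 0.09336813404193058 q [ 1.0469  0.0877  1.3716 -0.      1.6836 -0.1031]
[[-0.0006  0.4085  0.9127]
 [-0.0011  0.9127 -0.4085]
 [-1.     -0.0013 -0.0001]]
yaw of jaw axis 1.149961541861546 want 1.6317963267948965 -1.5097963267948966
[  2.5    -22.8792  49.2955]
```

>>> {"api": "carry_out", "payload": {
  "targets": [
    [0.3, 0, 0, 0, -6.9],
    [0.3, 0, 0, 0, -6.9],
    [0.3, 0, 0, 0, -6.9],
    [0.3, 0, 0, 0, -6.9],
    [0.3, 0, -2.7, 2.07, 0],
    [0.3, 0, -2.7, 2.07, 0],
    [0.3, 0, -2.7, 2.07, 0],
    [0.3, 0, -2.7, 2.07, 0],
    [0.3, 0, -2.7, 2.07, 0],
    [0.3, 0, -2.7, 2.07, 0],
    [0.3, 0, -2.7, 2.07, 0],
    [0.3, 0, -2.7, 2.07, 0],
    [0.3, 0, -2.7, 2.07, 0],
    [0.3, 0, -2.7, 2.07, 0],
    [0.3, 0, -2.7, 2.07, 0],
    [0.3, 0, -2.7, 2.07, 0],
    [0.3, 0, -2.7, 2.07, 0],
    [0.3, 0, -2.7, 2.07, 0],
    [0.3, 0, -2.7, 2.07, 0],
    [0.3, 0, -2.6, 2.05, 0]
  ]
}}

```text
time: 2.2
tool_pos: [0.582, 0.0907, 0.2051]
ee_rot: [2.831, 1.57, 2.892]
wrist_force: [0.2, 0.4, -0.7]
width: 0.0657
```

```bash
python3 - <<'E'
from h import *
o=st(); print(R(o)); print(totool(o,[.581,.0915,.118]))
s=robot.snapshot("side"); cv2.imwrite("pics/side1.png",cv2.resize(s["image"][130:290,180:380],None,fx=3,fy=3)[:,:,::-1])
E
```

```text
t 2.2 tcp [0.582  0.0907 0.2051] F [ 0.2267  0.3724 -0.6513] M [0.006  0.0051 0.0257] w 0.06574337558898435 q [ 0.0583  0.1748  1.2737  0.0002  1.6936 -1.5731]
[[-0.0005 -0.0607  0.9982]
 [ 0.0001  0.9982  0.0607]
 [-1.      0.0002 -0.0005]]
[ 8.7137  0.08   -0.0876]
```

View pics/side1.png

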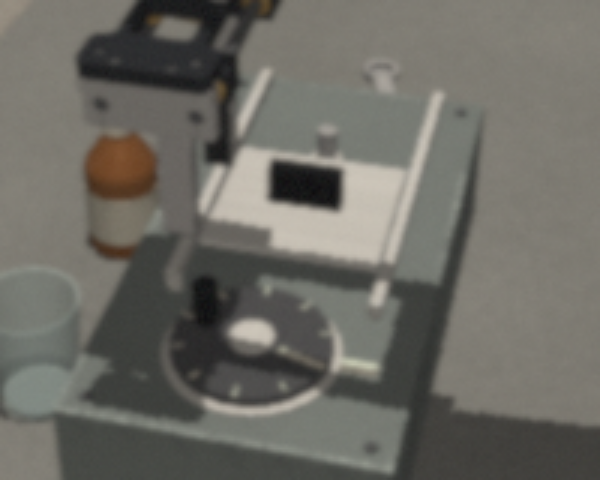

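>>> {"api": "carry_out", "payload": {
  "targets": [
    [0.5, 1.5, 0, -0.05, 0],
    [0.5, 1.5, 0.05, -0.05, 0],
    [0.5, 1.5, 0, 0, 0],
    [0.5, 1.5, 0, 0, 0],
    [0.5, 1.5, 0, 0, 0],
    [0.5, 0.8, 0, 0, 0],
    [0.5, 0.4, 0, 0, 0],
    [0.5, 0, 0, 0, 0],
    [0.5, 0, 0, 0, 0]
  ]
}}

```text
time: 3.15
tool_pos: [0.5808, 0.0925, 0.1192]
ee_rot: [0.048, 1.569, 0.109]
wrist_force: [0.6, 0.0, 0.3]
width: 0.047
```

```bash
python3 - <<'E'
from h import *
o=st()
s=robot.snapshot("side"); cv2.imwrite("pics/side2.png",cv2.resize(s["image"][170:280,190:340],None,fx=5,fy=5,interpolation=cv2.INTER_CUBIC)[:,:,::-1])
E
```

```text
t 3.15 tcp [0.5808 0.0925 0.1192] F [0.5784 0.0404 0.3114] M [ 0.0471  0.0203 -0.0306] w 0.04698444694561161 q [ 0.0614  0.2017  1.4131  0.0001  1.5253 -1.5702]
```

View pics/side2.png

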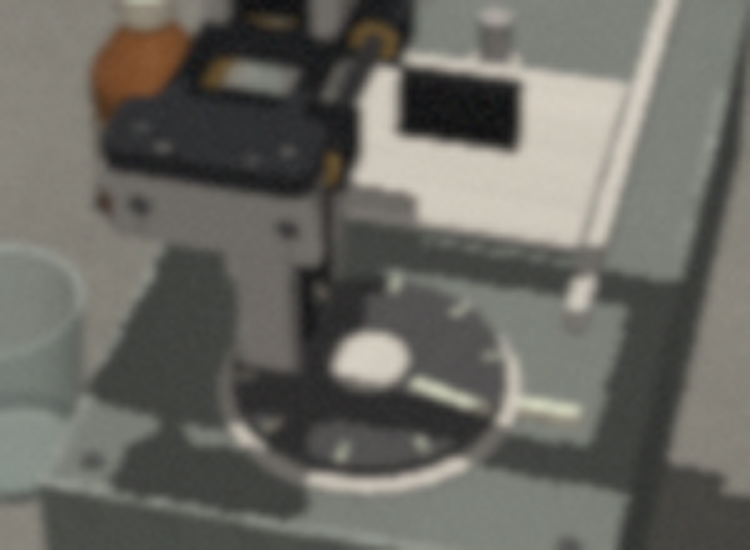

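The fingers straddle the knob (hidden behind the near finger at (270,320)) and the dial hasn't moved. I'm closing now.

>>> {"api": "carry_out", "payload": {
  "targets": [
    [0.75, 0, 0, 0, 0],
    [0.75, 0, 0, 0, 0],
    [1, 0, 0, 0, 0],
    [1, 0, 0, 0, 0],
    [1, 0, 0, 0, 0]
  ]
}}

```text
time: 3.7
tool_pos: [0.5805, 0.092, 0.1186]
ee_rot: [-0.963, 1.57, -0.902]
wrist_force: [0.7, -0.3, 0.7]
width: 0.0154
```

```bash
cat >> h.py <<'E'
def dial(o,ax=AX):
    d=o["tool_pos"][:2]-ax; return np.linalg.norm(d)*1e3,np.arctan2(d[1],d[0])-YAW
def arc(o,a0,a1,n,r=.032,ax=AX):
    "rows ty,tz (cm) from current pose to dial angles a0->a1"
    a=np.linspace(a0,a1,n+1)+YAW; p=ax+r*np.c_[np.cos(a),np.sin(a)]
    d=np.diff(p,axis=0); Rm=R(o)[:2]; return (np.c_[d]@Rm)[:,1:]*100
E
python3 - <<'E'
from h import *
o=st(); print(dial(o))
s=robot.snapshot("top"); cv2.imwrite("pics/top2.png",s["image"][:,:,::-1])
E
```

```text
t 3.7 tcp [0.5805 0.092  0.1186] F [ 0.6528 -0.3026  0.6558] M [-0.2423 -0.0494  0.0374] w 0.015365856615345652 q [ 0.0612  0.2021  1.414  -0.0007  1.5251 -1.5703]
(np.float64(31.378369290223812), np.float64(-0.30102349157092523))
```

```bash
python3 - <<'E'
from h import *
o=st()
print(arc(o,-.30,1.2,10).round(2).tolist())
E
```

```text
t 3.75 tcp [0.5805 0.092  0.1186] F [ 0.8054 -1.6275 -0.5829] M [-0.2103 -0.016   0.0847] w 0.015525482396134598 q [ 0.0611  0.2021  1.4139 -0.0007  1.5251 -1.5703]
[[0.47, 0.11], [0.48, 0.04], [0.48, -0.04], [0.47, -0.11], [0.45, -0.18], [0.41, -0.24], [0.37, -0.3], [0.33, -0.35], [0.27, -0.4], [0.21, -0.43]]
```

>>> {"api": "carry_out", "payload": {
  "targets": [
    [1, 0, 0.47, 0.11, 0],
    [1, 0, 0.48, 0.04, 0],
    [1, 0, 0.48, -0.04, 0],
    [1, 0, 0.47, -0.11, 0]
  ]
}}

```text
time: 4.15
tool_pos: [0.5786, 0.1106, 0.1186]
ee_rot: [-2.156, 1.568, -2.096]
wrist_force: [-3.2, -5.9, 1.9]
width: 0.0152
```

>>> {"api": "carry_out", "payload": {
  "targets": [
    [1, 0, 0.45, -0.18, 0],
    [1, 0, 0.41, -0.24, 0],
    [1, 0, 0.37, -0.3, 0],
    [1, 0, 0.33, -0.35, 0],
    [1, 0, 0.27, -0.4, 0],
    [1, 0, 0.21, -0.43, 0]
  ]
}}

```text
time: 4.75
tool_pos: [0.5595, 0.1285, 0.1186]
ee_rot: [-1.316, 1.566, -1.256]
wrist_force: [2.3, -8.7, 0.3]
width: 0.015
```

```bash
python3 - <<'E'
from h import *
o=st(); print(dial(o)); print(arc(o,1.2,1.885,6).round(2).tolist())
E
```

```text
t 4.75 tcp [0.5595 0.1285 0.1186] F [ 2.2619 -8.7119  0.2834] M [-1.5886 -0.3323 -0.0012] w 0.015020303678821281 q [ 0.13    0.1724  1.4487 -0.005   1.5196 -1.5004]
(np.float64(30.50073848039976), np.float64(1.1930430728894226))
[[0.11, -0.35], [0.07, -0.36], [0.03, -0.36], [-0.01, -0.36], [-0.05, -0.36], [-0.09, -0.35]]
```

>>> {"api": "carry_out", "payload": {
  "targets": [
    [1, 0, 0.06, -0.35, 0],
    [1, 0, 0.03, -0.36, 0],
    [1, 0, 0.01, -0.36, 0],
    [1, 0, -0.02, -0.36, 0],
    [1, 0, -0.05, -0.36, 0],
    [1, 0, -0.09, -0.35, 0],
    [1, 0, 0, 0, 0]
  ]
}}

```text
time: 5.45
tool_pos: [0.5389, 0.1285, 0.1186]
ee_rot: [-0.24, 1.567, -0.18]
wrist_force: [3.5, -3.5, -1.2]
width: 0.0153
```

```bash
python3 - <<'E'
from h import *
from scipy.optimize import least_squares
o=st(); print(dial(o))
P=np.array([[.5805,.092],[.5786,.1106],[.5595,.1285],o["tool_pos"][:2]])
for r in(None,.032):
    f=(lambda x:np.hypot(*(P-x[:2]).T)-x[2]) if r is None else (lambda x:np.hypot(*(P-x[:2]).T)-r)
    q=least_squares(f,[.55,.0995,.032]); print(q.x,q.fun)
    print(dial(o,q.x[:2]))
s=robot.snapshot("side"); cv2.imwrite("pics/side3.png",cv2.resize(s["image"][200:280,210:330],None,fx=6,fy=6,interpolation=cv2.INTER_CUBIC)[:,:,::-1])
E
```

```text
t 5.45 tcp [0.5389 0.1285 0.1186] F [ 3.4671 -3.4658 -1.2362] M [-0.6553 -0.6421  0.0567] w 0.01525676486611104 q [ 0.1324  0.1264  1.5009 -0.0011  1.5108 -1.499 ]
(np.float64(31.038880927688815), np.float64(1.8750317744043024))
[0.5492 0.0983 0.0319] [ 0. -0.  0. -0.]
(np.float64(31.927333833397192), np.float64(1.8368205476695105))
[0.5491 0.0982 0.032 ] [-0. -0.  0. -0.]
(np.float64(31.96820145338629), np.float64(1.8346040037264797))
```

View pics/side3.png

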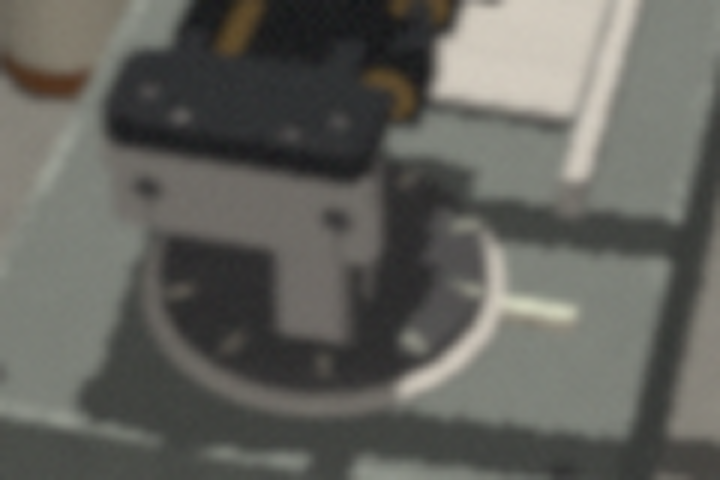

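```bash
sed -i 's/^AX=.*/AX=np.array([.5492,.0983]); YAW=.061/' h.py; python3 - <<'E'
from h import *
from scipy.optimize import least_squares
s=dict(np.load("side.npz")); c=lambda x,y:(x/6-.42+210,y/6-.42+200)
L=np.array([plane(s,c(*p),.111)[:2] for p in[(180,292),(232,342),(323,364),(413,340),(468,289),(465,222)]])
# circle with equal angular steps
f=lambda x:(L-x[:2]-x[2]*np.c_[np.cos(x[3]+.6283*np.arange(6)),np.sin(x[3]+.6283*np.arange(6))]).ravel()
q=least_squares(f,[.549,.098,.045,1.6]); print(q.x,(q.fun*1e3).round(1))
i=[plane(s,c(*p),.1)[:2] for p in[(503,302),(575,318)]]; m=np.mean(i,0); print(i,m)
d=m-q.x[:2]; print("idx ang",np.arctan2(d[1],d[0])-np.pi,np.linalg.norm(d))
print("line angles rel index",[(q.x[3]+.6283*k-np.pi-YAW).round(3) for k in range(6)])
E
```

```text
[0.5499 0.096  0.0454 0.6424] [-0.7  0.4  0.2 -0.4  0.1  0.5  0.7 -0.2 -0.2  0.8 -0.1 -1.1]
[array([0.4958, 0.087 ]), array([0.4734, 0.0871])] [0.4846 0.087 ]
idx ang -6.14675117840379 0.06592960294973099
line angles rel index [np.float64(-2.56), np.float64(-1.932), np.float64(-1.304), np.float64(-0.675), np.float64(-0.047), np.float64(0.581)]
```

>>> {"api": "carry_out", "payload": {
  "targets": [
    [1, 0, -0.06, -0.08, 0],
    [1, 0, -0.06, -0.08, 0],
    [1, 0, 0, 0, 0],
    [1, 0, 0, 0, 0]
  ]
}}

```text
time: 5.9
tool_pos: [0.5366, 0.1276, 0.1186]
ee_rot: [0.222, 1.569, 0.283]
wrist_force: [4.0, -2.1, -1.2]
width: 0.0149
```

```bash
python3 - <<'E'
from h import *
o=st(); print(dial(o))
print(arc(o,1.885,-.628,25).round(2).tolist())
E
```

```text
t 5.9 tcp [0.5366 0.1276 0.1186] F [ 3.9954 -2.1359 -1.1873] M [-0.3705 -0.7544 -0.0047] w 0.014917014089146696 q [ 0.1306  0.1226  1.5051  0.0002  1.5125 -1.5012]
(np.float64(31.94234932138947), np.float64(1.9158970867429452))
[[0.08, 0.31], [0.05, 0.32], [0.02, 0.32], [-0.01, 0.32], [-0.04, 0.32], [-0.08, 0.31], [-0.11, 0.3], [-0.14, 0.29], [-0.17, 0.28], [-0.19, 0.26], [-0.22, 0.24], [-0.24, 0.21], [-0.26, 0.19], [-0.28, 0.16], [-0.29, 0.13], [-0.3, 0.1], [-0.31, 0.07], [-0.32, 0.04], [-0.32, 0.01], [-0.32, -0.02], [-0.32, -0.06], [-0.31, -0.09], [-0.3, -0.12], [-0.29, -0.15], [-0.27, -0.18]]
```

>>> {"api": "carry_out", "payload": {
  "targets": [
    [1, 0, 0, 0, 0],
    [1, 0, 0, 0, 0],
    [1, 0, 0, 0, 0],
    [1, 0, 0, 0, 0],
    [1, 0, 0, 0, 0],
    [1, 0, 0, 0, 0],
    [1, 0, 0, 0, 0],
    [1, 0, 0, 0, 0],
    [1, 0, 0, 0, 0],
    [1, 0, 0, 0, 0]
  ]
}}

```text
time: 6.9
tool_pos: [0.5362, 0.1274, 0.1186]
ee_rot: [0.333, 1.57, 0.394]
wrist_force: [3.6, -1.8, 0.6]
width: 0.015
```

>>> {"api": "carry_out", "payload": {
  "targets": [
    [1, 0, 0.05, 0.31, 0],
    [1, 0, 0.04, 0.32, 0],
    [1, 0, 0.02, 0.32, 0],
    [1, 0, -0.01, 0.32, 0],
    [1, 0, -0.04, 0.32, 0],
    [1, 0, -0.08, 0.31, 0],
    [1, 0, -0.11, 0.3, 0],
    [1, 0, -0.14, 0.29, 0],
    [1, 0, -0.17, 0.28, 0],
    [1, 0, -0.19, 0.26, 0],
    [1, 0, -0.22, 0.24, 0],
    [1, 0, -0.24, 0.21, 0],
    [1, 0, -0.26, 0.19, 0],
    [1, 0, -0.28, 0.16, 0],
    [1, 0, -0.29, 0.13, 0]
  ]
}}

```text
time: 8.4
tool_pos: [0.5781, 0.1113, 0.1186]
ee_rot: [0.482, 1.567, 0.543]
wrist_force: [0.2, 5.3, 3.3]
width: 0.0153
```

```bash
python3 - <<'E'
from h import *
o=st(); print(dial(o))
E
```

```text
t 8.4 tcp [0.5781 0.1113 0.1186] F [0.1772 5.3129 3.3478] M [ 0.9427 -0.0675  0.0145] w 0.015303100540303377 q [ 0.093   0.2022  1.4138  0.0015  1.5225 -1.5391]
(np.float64(31.738119712509018), np.float64(0.3613094642244594))
```

>>> {"api": "carry_out", "payload": {
  "targets": [
    [1, 0, -0.3, 0.1, 0],
    [1, 0, -0.31, 0.07, 0],
    [1, 0, -0.32, 0.04, 0],
    [1, 0, -0.32, 0.01, 0],
    [1, 0, -0.32, -0.02, 0],
    [1, 0, -0.32, -0.06, 0],
    [1, 0, -0.31, -0.09, 0],
    [1, 0, -0.3, -0.12, 0],
    [1, 0, -0.22, -0.1, 0],
    [1, 0, 0, 0, 0],
    [1, 0, 0, 0, 0]
  ]
}}

```text
time: 9.5
tool_pos: [0.5768, 0.0823, 0.1186]
ee_rot: [-1.466, 1.569, -1.406]
wrist_force: [3.2, -0.7, 2.5]
width: 0.0156
```

```bash
python3 - <<'E'
from h import *
o=st(); print(dial(o))
E
```

```text
t 9.5 tcp [0.5768 0.0823 0.1186] F [ 3.1853 -0.7163  2.4959] M [-0.0414 -0.5742  0.0226] w 0.015591883587374532 q [ 0.0456  0.1913  1.4266 -0.0019  1.5234 -1.5854]
(np.float64(31.922075845930625), np.float64(-0.5871384471412464))
```

>>> {"api": "carry_out", "payload": {
  "targets": [
    [1, 0, -0.08, -0.06, 0],
    [1, 0, 0, 0, 0],
    [1, 0, 0, 0, 0],
    [1, 0, 0, 0, 0],
    [1, 0, 0, 0, 0],
    [1, 0, 0, 0, 0],
    [1, 0, 0, 0, 0],
    [1, 0, 0, 0, 0],
    [1, 0, 0, 0, 0],
    [1, 0, 0, 0, 0],
    [1, 0, 0, 0, 0],
    [1, 0, 0, 0, 0]
  ]
}}

```text
time: 10.7
tool_pos: [0.5767, 0.0821, 0.1186]
ee_rot: [-0.722, 1.569, -0.661]
wrist_force: [5.1, -0.7, 2.0]
width: 0.0153
```

```bash
python3 - <<'E'
from h import *
o=st(); print(dial(o))
s=robot.snapshot("side"); cv2.imwrite("pics/side4.png",cv2.resize(s["image"][200:280,210:330],None,fx=6,fy=6,interpolation=cv2.INTER_CUBIC)[:,:,::-1])
a=dial(o)[1]; print(arc(o,a,a+1.7,17).round(2).tolist()); print(arc(o,a+1.7,a+3.4,17).round(2).tolist());print(arc(o,a+3.4,a+4.3,9).round(2).tolist())
E
```

```text
t 10.7 tcp [0.5767 0.0821 0.1186] F [ 5.0678 -0.6718  1.959 ] M [ 0.0214 -0.9385 -0.0154] w 0.015288692251192552 q [ 0.0447  0.1902  1.4279 -0.0009  1.5223 -1.5868]
(np.float64(31.85999093926234), np.float64(-0.5931243517746252))
[[0.27, 0.17], [0.29, 0.14], [0.3, 0.11], [0.31, 0.08], [0.32, 0.05], [0.32, 0.01], [0.32, -0.02], [0.32, -0.05], [0.31, -0.08], [0.3, -0.11], [0.29, -0.14], [0.27, -0.17], [0.25, -0.2], [0.23, -0.22], [0.21, -0.24], [0.18, -0.26], [0.16, -0.28]]
[[0.13, -0.29], [0.1, -0.3], [0.07, -0.31], [0.04, -0.32], [0.0, -0.32], [-0.03, -0.32], [-0.06, -0.31], [-0.09, -0.31], [-0.12, -0.3], [-0.15, -0.28], [-0.18, -0.27], [-0.2, -0.25], [-0.23, -0.23], [-0.25, -0.2], [-0.27, -0.18], [-0.28, -0.15], [-0.3, -0.12]]
[[-0.31, -0.09], [-0.31, -0.06], [-0.32, -0.03], [-0.32, 0.0], [-0.32, 0.04], [-0.31, 0.07], [-0.3, 0.1], [-0.29, 0.13], [-0.28, 0.16]]
```

View pics/side4.png

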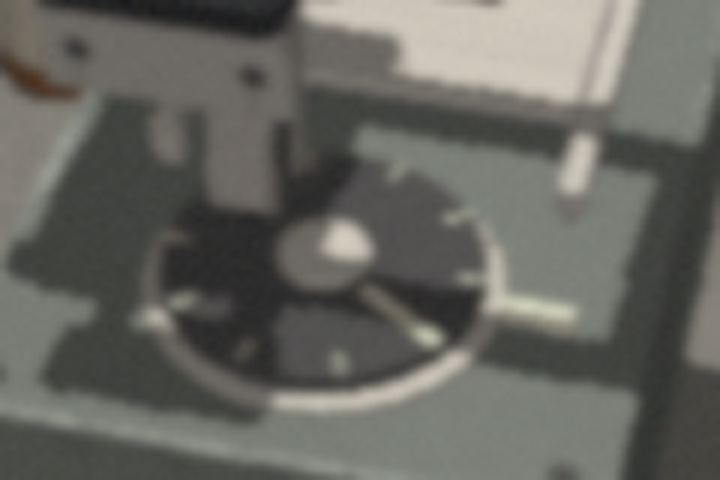

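>>> {"api": "carry_out", "payload": {
  "targets": [
    [1, 0, -0.08, -0.02, 0],
    [1, 0, -0.07, -0.02, 0],
    [1, 0, 0, 0, 0],
    [1, 0, 0, 0, 0]
  ]
}}

```text
time: 11.15
tool_pos: [0.576, 0.0811, 0.1186]
ee_rot: [0.021, 1.57, 0.082]
wrist_force: [4.9, 0.3, 1.9]
width: 0.0154
```

```bash
python3 - <<'E'
from h import *
from scipy.optimize import least_squares
o=st(); print(dial(o))
s=dict(np.load("side.npz")); c=lambda x,y:(x/6-.42+210,y/6-.42+200)
L=np.array([plane(s,c(*p),.111)[:2] for p in[(177,238),(183,300),(247,350),(340,363),(430,338),(468,278),(457,216),(398,170)]])
f=lambda x:(L-x[:2]-x[2]*np.c_[np.cos(x[3]+.6283*np.arange(8)),np.sin(x[3]+.6283*np.arange(8))]).ravel()
q=least_squares(f,[.549,.098,.045,0]); print(q.x,(q.fun*1e3).round(1)); print("before move, zero line rel:",q.x[3]+.6283*4-np.pi-YAW)
E
```

```text
t 11.15 tcp [0.576  0.0811 0.1186] F [4.9202 0.2841 1.9405] M [ 0.2014 -0.8746  0.0104] w 0.01541035239736016 q [ 0.0424  0.1889  1.4295  0.      1.5227 -1.5894]
(np.float64(31.871857940973637), np.float64(-0.6315416364602549))
[0.5497 0.0962 0.0455 0.1118] [-0.1  0.1  0.2 -0.4 -0.6 -0.1 -0.  -0.2 -1.   0.9  1.2  0.4  0.6  0.2
 -0.3 -1. ]
before move, zero line rel: -0.5775888655211268
```

>>> {"api": "carry_out", "payload": {
  "targets": [
    [1, 0, 0, 0, 0],
    [1, 0, 0, 0, 0],
    [1, 0, 0, 0, 0],
    [1, 0, 0, 0, 0],
    [1, 0, 0, 0, 0],
    [1, 0, 0, 0, 0],
    [1, 0, 0, 0, 0],
    [1, 0, 0, 0, 0],
    [1, 0, 0, 0, 0],
    [1, 0, 0, 0, 0]
  ]
}}

```text
time: 12.15
tool_pos: [0.576, 0.081, 0.1186]
ee_rot: [-0.094, 1.57, -0.033]
wrist_force: [4.2, 0.6, 1.8]
width: 0.0155
```

>>> {"api": "carry_out", "payload": {
  "targets": [
    [1, 0, 0.15, 0.17, 0],
    [1, 0, 0.27, 0.2, 0],
    [1, 0, 0.29, 0.15, 0],
    [1, 0, 0.3, 0.11, 0],
    [1, 0, 0.31, 0.08, 0],
    [1, 0, 0.32, 0.05, 0],
    [1, 0, 0.32, 0.01, 0],
    [1, 0, 0.32, -0.02, 0],
    [1, 0, 0.32, -0.05, 0],
    [1, 0, 0.31, -0.08, 0],
    [1, 0, 0.3, -0.11, 0],
    [1, 0, 0.29, -0.14, 0],
    [1, 0, 0.27, -0.17, 0],
    [1, 0, 0.25, -0.2, 0],
    [1, 0, 0.23, -0.22, 0],
    [1, 0, 0.21, -0.24, 0]
  ]
}}

```text
time: 13.75
tool_pos: [0.568, 0.1239, 0.1185]
ee_rot: [-2.005, 1.568, -1.944]
wrist_force: [0.8, -5.4, 4.8]
width: 0.0152
```

```bash
python3 - <<'E'
from h import *
o=st(); r,a=dial(o);print(r,a)
print(arc(o,a,a+1.7,17).round(2).tolist())
E
```

```text
t 13.75 tcp [0.568  0.1239 0.1185] F [ 0.7726 -5.3734  4.7577] M [-1.0942 -0.2158 -0.0121] w 0.015245985457453358 q [ 0.1189  0.19    1.4284 -0.0027  1.5247 -1.5119]
31.802340002336337 0.8760438965382897
[[0.19, -0.26], [0.17, -0.27], [0.14, -0.29], [0.11, -0.3], [0.08, -0.31], [0.05, -0.32], [0.01, -0.32], [-0.02, -0.32], [-0.05, -0.32], [-0.08, -0.31], [-0.11, -0.3], [-0.14, -0.29], [-0.17, -0.27], [-0.2, -0.25], [-0.22, -0.23], [-0.24, -0.21], [-0.26, -0.18]]
```

>>> {"api": "carry_out", "payload": {
  "targets": [
    [1, 0, 0.16, -0.26, 0],
    [1, 0, 0.14, -0.28, 0],
    [1, 0, 0.13, -0.29, 0],
    [1, 0, 0.11, -0.3, 0],
    [1, 0, 0.08, -0.31, 0],
    [1, 0, 0.05, -0.32, 0],
    [1, 0, 0.01, -0.32, 0],
    [1, 0, -0.02, -0.32, 0],
    [1, 0, -0.05, -0.32, 0],
    [1, 0, -0.08, -0.31, 0],
    [1, 0, -0.11, -0.3, 0],
    [1, 0, -0.14, -0.29, 0],
    [1, 0, -0.17, -0.27, 0],
    [1, 0, -0.2, -0.25, 0],
    [1, 0, -0.22, -0.23, 0],
    [1, 0, -0.24, -0.21, 0],
    [1, 0, -0.26, -0.18, 0]
  ]
}}

```text
time: 15.45
tool_pos: [0.5224, 0.116, 0.1186]
ee_rot: [0.881, 1.566, 0.943]
wrist_force: [4.9, 1.0, 2.5]
width: 0.0155
```

```bash
python3 - <<'E'
from h import *
o=st(); r,a=dial(o);print(r,a)
print(arc(o,a,a+1.3,13).round(2).tolist())
E
```

```text
t 15.45 tcp [0.5224 0.116  0.1186] F [4.8872 1.0218 2.4568] M [ 0.3114 -0.8505 -0.0086] w 0.015502618936787477 q [ 0.1103  0.0851  1.5462  0.0032  1.5073 -1.5223]
32.09147534567536 2.498009522872721
[[-0.27, -0.18], [-0.28, -0.15], [-0.3, -0.12], [-0.31, -0.09], [-0.31, -0.06], [-0.32, -0.03], [-0.32, 0.0], [-0.32, 0.03], [-0.31, 0.07], [-0.31, 0.1], [-0.29, 0.13], [-0.28, 0.15], [-0.26, 0.18]]
```

Going to about 3.75 rad, below the earliest possible stop.

>>> {"api": "carry_out", "payload": {
  "targets": [
    [1, 0, -0.27, -0.15, 0],
    [1, 0, -0.28, -0.13, 0],
    [1, 0, -0.3, -0.11, 0],
    [1, 0, -0.31, -0.09, 0],
    [1, 0, -0.31, -0.06, 0],
    [1, 0, -0.32, -0.03, 0],
    [1, 0, -0.32, 0, 0],
    [1, 0, -0.32, 0.03, 0],
    [1, 0, -0.31, 0.07, 0],
    [1, 0, -0.31, 0.1, 0],
    [1, 0, -0.29, 0.13, 0],
    [1, 0, -0.28, 0.15, 0]
  ]
}}

```text
time: 16.65
tool_pos: [0.5226, 0.0797, 0.1185]
ee_rot: [1.608, 1.567, 1.67]
wrist_force: [3.2, 7.2, 2.6]
width: 0.0151
```

```bash
cat >> h.py <<'E'
def rep(n=6,step=.05):
    o=robot.get_obs(); r,a=dial(o); a%=2*np.pi; w=a+YAW; F=o["wrist_force"][:2]
    print("t",o["time"],"r",r,"a",a,"Frad",F@[np.cos(w),np.sin(w)],"Ftan",F@[-np.sin(w),np.cos(w)],arc(o,a,a+n*step,n).round(3).tolist())
E
python3 - <<'E'
from h import *
rep()
E
```

```text
t 16.65 r 32.46436592701344 a 3.6915313267535907 Frad -6.780485763409652 Ftan -4.072978906403729 [[-0.134, 0.087], [-0.13, 0.094], [-0.125, 0.1], [-0.12, 0.106], [-0.114, 0.112], [-0.109, 0.117]]
```

>>> {"api": "carry_out", "payload": {
  "targets": [
    [1, 0, -0.12, 0.1, 0],
    [1, 0, -0.12, 0.11, 0],
    [1, 0, -0.115, 0.12, 0],
    [1, 0, -0.11, 0.12, 0],
    [1, 0, -0.105, 0.12, 0]
  ]
}}

```text
time: 17.15
tool_pos: [0.5276, 0.0741, 0.1185]
ee_rot: [2.25, 1.567, 2.312]
wrist_force: [-0.2, 5.6, 4.1]
width: 0.0156
```

```bash
python3 -c "
from h import *
rep(6,.03)"
```

```text
t 17.15 r 32.40281053003451 a 3.9227361037300987 Frad -4.065522992890114 Ftan -3.871373174284036 [[-0.067, 0.069], [-0.065, 0.071], [-0.063, 0.072], [-0.061, 0.074], [-0.058, 0.076], [-0.056, 0.078]]
```

>>> {"api": "carry_out", "payload": {
  "targets": [
    [1, 0, -0.06, 0.07, 0],
    [1, 0, -0.06, 0.075, 0],
    [1, 0, 0, 0, 0]
  ]
}}

```text
time: 17.45
tool_pos: [0.5291, 0.0728, 0.1185]
ee_rot: [2.321, 1.567, 2.382]
wrist_force: [0.0, 5.6, 4.4]
width: 0.0156
```

```bash
python3 -c "
from h import *
rep(6,.03)"
```

```text
t 17.45 r 32.43670098231165 a 3.98432716349581 Frad -4.436870073736891 Ftan -3.460578707358313 [[-0.063, 0.073], [-0.061, 0.074], [-0.058, 0.076], [-0.056, 0.078], [-0.054, 0.08], [-0.051, 0.081]]
```

>>> {"api": "carry_out", "payload": {
  "targets": [
    [1, 0, -0.055, 0.08, 0],
    [1, 0, -0.05, 0.08, 0],
    [1, 0, 0, 0, 0]
  ]
}}

```text
time: 17.75
tool_pos: [0.5306, 0.0718, 0.1185]
ee_rot: [2.445, 1.567, 2.506]
wrist_force: [0.3, 5.0, 4.4]
width: 0.0153
```

```bash
python3 -c "
from h import *
rep(6,.03)"
```

```text
t 17.75 r 32.41667283249606 a 4.0387815966335765 Frad -4.283442866794412 Ftan -2.6014725502484115 [[-0.059, 0.076], [-0.056, 0.078], [-0.054, 0.079], [-0.052, 0.081], [-0.049, 0.082], [-0.047, 0.084]]
```

>>> {"api": "carry_out", "payload": {
  "targets": [
    [1, 0, -0.05, 0.085, 0],
    [1, 0, -0.045, 0.085, 0],
    [1, 0, 0, 0, 0]
  ]
}}

```text
time: 18.05
tool_pos: [0.5321, 0.0708, 0.1185]
ee_rot: [2.582, 1.566, 2.643]
wrist_force: [-0.0, 5.3, 4.9]
width: 0.0152
```

```bash
python3 -c "
from h import *
rep(4,.03)"
```

```text
t 18.05 r 32.4259816779761 a 4.095719030729765 Frad -4.525381931815981 Ftan -2.8222750567547985 [[-0.054, 0.079], [-0.052, 0.081], [-0.05, 0.082], [-0.047, 0.084]]
```

>>> {"api": "carry_out", "payload": {
  "targets": [
    [1, 0, -0.045, 0.085, 0],
    [1, 0, -0.04, 0.085, 0],
    [1, 0, 0, 0, 0]
  ]
}}

```text
time: 18.35
tool_pos: [0.5337, 0.0699, 0.1185]
ee_rot: [2.686, 1.566, 2.747]
wrist_force: [-1.7, 4.1, 6.0]
width: 0.0151
```

```bash
python3 -c "
from h import *
rep(4,.03)"
```

```text
t 18.35 r 32.39382836881619 a 4.151462460486878 Frad -2.781592861161489 Ftan -3.4277861873319937 [[-0.05, 0.082], [-0.047, 0.083], [-0.045, 0.085], [-0.042, 0.086]]
```

>>> {"api": "carry_out", "payload": {
  "targets": [
    [1, 0, -0.045, 0.085, 0],
    [1, 0, -0.04, 0.09, 0],
    [1, 0, 0, 0, 0]
  ]
}}

```text
time: 18.65
tool_pos: [0.5354, 0.069, 0.1185]
ee_rot: [2.741, 1.566, 2.802]
wrist_force: [-1.4, 4.0, 5.8]
width: 0.0151
```

```bash
python3 -c "
from h import *
rep(4,.03)"
```

```text
t 18.65 r 32.38418858686196 a 4.209645724802068 Frad -3.0094626795432906 Ftan -2.9553037432734244 [[-0.045, 0.085], [-0.042, 0.086], [-0.04, 0.087], [-0.037, 0.088]]
```

>>> {"api": "carry_out", "payload": {
  "targets": [
    [1, 0, -0.04, 0.09, 0],
    [1, 0, -0.035, 0.09, 0],
    [1, 0, 0, 0, 0]
  ]
}}

```text
time: 18.95
tool_pos: [0.5371, 0.0682, 0.1185]
ee_rot: [2.808, 1.566, 2.869]
wrist_force: [-0.9, 3.7, 6.7]
width: 0.0154
```

```bash
python3 -c "
from h import *
rep(4,.03)"
```

```text
t 18.95 r 32.411118316761744 a 4.267768975560196 Frad -3.067638454115213 Ftan -2.2430069868289446 [[-0.04, 0.087], [-0.037, 0.088], [-0.035, 0.09], [-0.032, 0.091]]
```

>>> {"api": "carry_out", "payload": {
  "targets": [
    [1, 0, -0.04, 0.09, 0],
    [1, 0, -0.035, 0.09, 0],
    [1, 0, 0, 0, 0]
  ]
}}

```text
time: 19.25
tool_pos: [0.5389, 0.0676, 0.1185]
ee_rot: [2.817, 1.566, 2.878]
wrist_force: [-1.5, 3.4, 5.8]
width: 0.0152
```

```bash
python3 -c "
from h import *
rep(4,.03)"
```

```text
t 19.25 r 32.388189973601726 a 4.3262632100356155 Frad -2.728577336117635 Ftan -2.531650389847732 [[-0.035, 0.089], [-0.032, 0.09], [-0.029, 0.091], [-0.027, 0.092]]
```

>>> {"api": "carry_out", "payload": {
  "targets": [
    [1, 0, -0.03, 0.09, 0],
    [1, 0, -0.025, 0.095, 0],
    [1, 0, 0, 0, 0]
  ]
}}

```text
time: 19.55
tool_pos: [0.5406, 0.0671, 0.1185]
ee_rot: [2.865, 1.565, 2.926]
wrist_force: [-2.5, 3.7, 6.3]
width: 0.0154
```

```bash
python3 -c "
from h import *
rep(4,.03)"
```

```text
t 19.55 r 32.36966960476799 a 4.383233101177636 Frad -2.882843077663829 Ftan -3.39658107662606 [[-0.03, 0.091], [-0.027, 0.092], [-0.024, 0.093], [-0.021, 0.094]]
```

>>> {"api": "carry_out", "payload": {
  "targets": [
    [1, 0, -0.025, 0.095, 0],
    [1, 0, -0.02, 0.095, 0],
    [1, 0, 0, 0, 0]
  ]
}}

```text
time: 19.85
tool_pos: [0.5425, 0.0667, 0.1185]
ee_rot: [2.91, 1.565, 2.971]
wrist_force: [-2.4, 3.1, 6.1]
width: 0.0152
```

```bash
python3 -c "
from h import *
rep(4,.03)"
```

```text
t 19.85 r 32.35123571814399 a 4.44184410579734 Frad -2.5768015838180762 Ftan -2.9584420668987397 [[-0.024, 0.093], [-0.021, 0.094], [-0.019, 0.094], [-0.016, 0.095]]
```

>>> {"api": "carry_out", "payload": {
  "targets": [
    [1, 0, -0.02, 0.095, 0],
    [1, 0, -0.015, 0.095, 0],
    [1, 0, 0, 0, 0]
  ]
}}

```text
time: 20.15
tool_pos: [0.5443, 0.0663, 0.1185]
ee_rot: [2.946, 1.565, 3.007]
wrist_force: [-1.8, 2.3, 6.6]
width: 0.0152
```

```bash
python3 -c "
from h import *
rep(4,.03)"
```

```text
t 20.15 r 32.33619210334246 a 4.499181816177225 Frad -2.0074133473316618 Ftan -2.1307496955379914 [[-0.019, 0.094], [-0.016, 0.095], [-0.013, 0.095], [-0.01, 0.095]]
```

>>> {"api": "carry_out", "payload": {
  "targets": [
    [1, 0, -0.015, 0.095, 0],
    [1, 0, -0.01, 0.095, 0],
    [1, 0, 0, 0, 0]
  ]
}}

```text
time: 20.45
tool_pos: [0.5462, 0.0661, 0.1185]
ee_rot: [2.977, 1.565, 3.038]
wrist_force: [-3.4, 2.2, 6.6]
width: 0.0155
```

```bash
python3 -c "
from h import *
rep(4,.03)"
```

```text
t 20.45 r 32.33214531732338 a 4.557933702405263 Frad -1.9154206803884868 Ftan -3.565723610233651 [[-0.013, 0.095], [-0.01, 0.095], [-0.008, 0.096], [-0.005, 0.096]]
```

>>> {"api": "carry_out", "payload": {
  "targets": [
    [1, 0, -0.01, 0.095, 0],
    [1, 0, -0.005, 0.095, 0],
    [1, 0, 0, 0, 0]
  ]
}}

```text
time: 20.75
tool_pos: [0.548, 0.066, 0.1185]
ee_rot: [3.007, 1.565, 3.068]
wrist_force: [-2.3, 2.4, 5.9]
width: 0.0153
```

```bash
python3 -c "
from h import *
rep(4,.03)"
```

```text
t 20.75 r 32.3292944588864 a 4.613975536824883 Frad -2.274994783769636 Ftan -2.3562999860187896 [[-0.008, 0.096], [-0.005, 0.096], [-0.002, 0.096], [0.001, 0.096]]
```

>>> {"api": "carry_out", "payload": {
  "targets": [
    [1, 0, 0, 0.095, 0],
    [1, 0, 0, 0.095, 0],
    [1, 0, 0, 0, 0]
  ]
}}

```text
time: 21.05
tool_pos: [0.5498, 0.066, 0.1185]
ee_rot: [3.05, 1.565, 3.111]
wrist_force: [-4.5, 2.4, 6.8]
width: 0.0152
```

```bash
python3 -c "
from h import *
rep(4,.03)"
```

```text
t 21.05 r 32.321142026612605 a 4.671088895226739 Frad -2.450978187391948 Ftan -4.429284867029993 [[-0.003, 0.096], [0.0, 0.096], [0.003, 0.096], [0.006, 0.096]]
```

>>> {"api": "carry_out", "payload": {
  "targets": [
    [1, 0, 0.003, 0.08, 0],
    [1, 0, 0.005, 0.08, 0],
    [1, 0, 0, 0, 0]
  ]
}}

```text
time: 21.35
tool_pos: [0.5514, 0.0661, 0.1185]
ee_rot: [3.083, 1.565, -3.139]
wrist_force: [-3.3, 2.0, 6.8]
width: 0.0156
```

```bash
python3 -c "
from h import *
rep(4,.03)"
```

```text
t 21.35 r 32.30726057121928 a 4.719108931150275 Frad -2.2424114719968262 Ftan -3.161073702890651 [[0.002, 0.096], [0.005, 0.096], [0.008, 0.096], [0.011, 0.095]]
```

>>> {"api": "carry_out", "payload": {
  "targets": [
    [1, 0, 0.007, 0.08, 0],
    [1, 0, 0.01, 0.08, 0],
    [1, 0, 0, 0, 0]
  ]
}}

```text
time: 21.65
tool_pos: [0.5516, 0.0661, 0.1185]
ee_rot: [-3.138, 1.561, -3.077]
wrist_force: [-5.7, 1.2, 8.7]
width: 0.0152
```

```bash
python3 -c "
from h import *
rep(4,.03)"
```

```text
t 21.65 r 32.33133545989549 a 4.726727826163535 Frad -1.6377034367204342 Ftan -5.5430584481073195 [[0.003, 0.096], [0.006, 0.096], [0.009, 0.096], [0.011, 0.095]]
```

Only 0.2 of 1.6 mm was followed, so this looks like the stop. I'll confirm with a gentle extra 0.8 mm.

>>> {"api": "carry_out", "payload": {
  "targets": [
    [1, 0, 0.005, 0.04, 0],
    [1, 0, 0.005, 0.04, 0],
    [1, 0, 0, 0, 0]
  ]
}}

```text
time: 21.95
tool_pos: [0.5517, 0.0661, 0.1184]
ee_rot: [-3.119, 1.56, -3.058]
wrist_force: [-8.1, 1.4, 9.8]
width: 0.0154
```

```bash
python3 -c "
from h import *
rep(4,.03)"
```

```text
t 21.95 r 32.31306339397762 a 4.728707307949509 Frad -2.0336096169959235 Ftan -7.980386490693781 [[0.003, 0.096], [0.006, 0.096], [0.009, 0.096], [0.012, 0.095]]
```

Stop found at about 4.73 rad, with about 8 N tangential. I'll ease off, release and rise.

>>> {"api": "carry_out", "payload": {
  "targets": [
    [1, 0, 0, -0.08, 0],
    [1, 0, 0, -0.07, 0],
    [0.75, 0, 0, 0, 0],
    [0.75, 0, 0, 0, 0],
    [0.75, -0.5, 0, 0, 0],
    [0.75, -1, 0, 0, 0],
    [0.75, -2, 0, 0, 0],
    [0.6, -2, 0, 0, 0],
    [0.5, -2, 0, 0, 0],
    [0.5, 0, 0, 0, 0]
  ]
}}

```text
time: 22.95
tool_pos: [0.5568, 0.0664, 0.1978]
ee_rot: [-0.073, 1.564, -0.012]
wrist_force: [0.6, -0.3, 0.5]
width: 0.0443
```

```bash
python3 - <<'E'
from h import *
o=st(); print(R(o))
t=dict(np.load("top.npz"))
# camera->robot offset from dial axis: cam (.5504,.100) robot (.5492,.0983)
print(totool(o,[.5595,-.0440,.132]))
s=robot.snapshot("side"); cv2.imwrite("pics/side5.png",cv2.resize(s["image"][140:290,200:360],None,fx=4,fy=4,interpolation=cv2.INTER_CUBIC)[:,:,::-1])
E
```

```text
t 22.95 tcp [0.5568 0.0664 0.1978] F [ 0.5947 -0.295   0.4719] M [ 0.0022 -0.0371 -0.0781] w 0.044295013021105535 q [ 0.0177  0.1072  1.3642 -0.0002  1.6629 -1.6139]
[[ 0.0073 -0.0608  0.9981]
 [-0.0001  0.9982  0.0608]
 [-1.     -0.0005  0.0073]]
[  6.5833 -11.0328  -0.453 ]
```

View pics/side5.png

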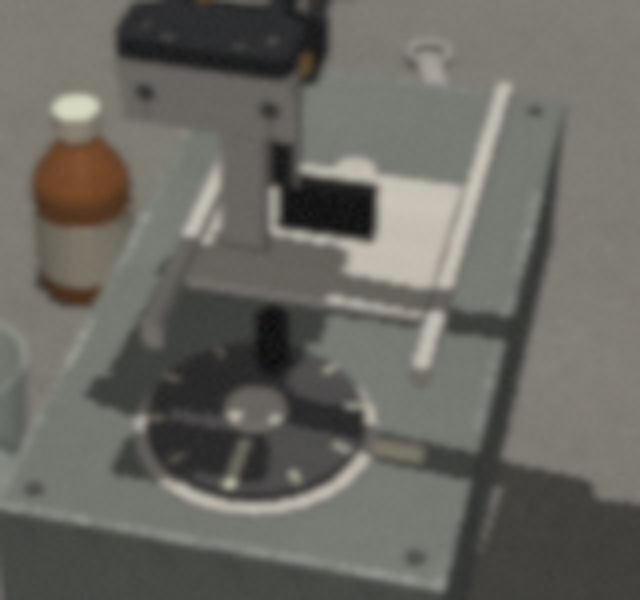

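The zero line points to +y, so the dial is at about 4.7. The pin looks flush at (355,165). Moving over the grip.

>>> {"api": "carry_out", "payload": {
  "targets": [
    [0.5, 0, -2.8, -0.15, 0],
    [0.5, 0, -2.8, -0.15, 0],
    [0.5, 0, -2.8, -0.15, 0],
    [0.5, 0, -2.75, -0.1, 0],
    [0.5, 0, 0, 0, 0],
    [0.5, 1.5, 0, 0, 0],
    [0.5, 1.5, 0, 0, 0],
    [0.5, 1.5, 0, 0, 0],
    [0.5, 1.5, 0, 0, 0],
    [0.5, 1.0, 0, 0, 0],
    [0.5, 0.5, 0, 0, 0],
    [0.5, 0.4, 0, 0, 0],
    [0.5, 0, 0, 0, 0]
  ]
}}

```text
time: 24.3
tool_pos: [0.5562, -0.045, 0.1142]
ee_rot: [2.316, 1.571, 2.377]
wrist_force: [-0.2, 0.4, -0.6]
width: 0.0471
```

>>> {"api": "carry_out", "payload": {
  "targets": [
    [0.75, 0, 0, 0, 0],
    [0.75, 0, 0, 0, 0],
    [1, 0, 0, 0, 0],
    [1, 0, 0, 0, 0],
    [1, 0, 0, 0, 0]
  ]
}}

```text
time: 24.8
tool_pos: [0.5564, -0.045, 0.1147]
ee_rot: [0.471, 1.57, 0.532]
wrist_force: [0.4, -0.7, -0.5]
width: 0.0116
```

>>> {"api": "carry_out", "payload": {
  "targets": [
    [1, 0, -0.15, 0, 0],
    [1, 0, -0.15, 0, 0],
    [1, 0, -0.1, 0, 0],
    [1, 0, 0, 0, 0]
  ]
}}

```text
time: 25.2
tool_pos: [0.5566, -0.049, 0.1147]
ee_rot: [0.719, 1.57, 0.78]
wrist_force: [-0.4, 1.9, 1.5]
width: 0.0118
```

Moving freely with a force of about 2 N.

>>> {"api": "carry_out", "payload": {
  "targets": [
    [1, 0, -0.3, 0, 0],
    [1, 0, -0.3, 0, 0],
    [1, 0, -0.3, 0, 0],
    [1, 0, -0.3, 0, 0],
    [1, 0, -0.3, 0, 0],
    [1, 0, 0, 0, 0]
  ]
}}

```text
time: 25.8
tool_pos: [0.5577, -0.0649, 0.1147]
ee_rot: [-1.023, 1.57, -0.963]
wrist_force: [1.3, 1.2, 2.2]
width: 0.0116
```

>>> {"api": "carry_out", "payload": {
  "targets": [
    [1, 0, -0.4, 0, 0],
    [1, 0, -0.4, 0, 0],
    [1, 0, -0.4, 0, 0],
    [1, 0, -0.4, 0, 0],
    [1, 0, -0.4, 0, 0],
    [1, 0, -0.4, 0, 0],
    [1, 0, -0.4, 0, 0],
    [1, 0, -0.4, 0, 0],
    [1, 0, -0.4, 0, 0],
    [1, 0, -0.4, 0, 0],
    [1, 0, -0.4, 0, 0],
    [1, 0, -0.4, 0, 0],
    [1, 0, -0.4, 0, 0],
    [1, 0, -0.4, 0, 0],
    [1, 0, 0, 0, 0]
  ]
}}

```text
time: 27.3
tool_pos: [0.5612, -0.121, 0.1147]
ee_rot: [-0.93, 1.569, -0.87]
wrist_force: [3.0, 0.4, 4.8]
width: 0.0118
```

>>> {"api": "carry_out", "payload": {
  "targets": [
    [1, 0, -0.3, 0, 0],
    [1, 0, -0.3, 0, 0],
    [1, 0, -0.3, 0, 0],
    [1, 0, -0.2, 0, 0],
    [1, 0, -0.2, 0, 0],
    [1, 0, -0.1, 0, 0],
    [1, 0, -0.1, 0, 0],
    [1, 0, 0, 0, 0]
  ]
}}

```text
time: 28.1
tool_pos: [0.5621, -0.1346, 0.1147]
ee_rot: [0.656, 1.57, 0.717]
wrist_force: [2.4, 3.5, 5.6]
width: 0.0117
```

>>> {"api": "carry_out", "payload": {
  "targets": [
    [1, 0, -0.1, 0, 0],
    [1, 0, -0.1, 0, 0],
    [1, 0, 0, 0, 0],
    [1, 0, 0, 0, 0]
  ]
}}

```text
time: 28.5
tool_pos: [0.5621, -0.1346, 0.1147]
ee_rot: [1.404, 1.567, 1.466]
wrist_force: [1.5, 7.4, 5.5]
width: 0.012
```

The hatch is at its end stop: no further motion, force up to 7 N. I'll ease off, release and rise.

>>> {"api": "carry_out", "payload": {
  "targets": [
    [1, 0, 0.1, 0, 0],
    [1, 0, 0.1, 0, 0],
    [1, 0, 0.05, 0, 0],
    [0.8, 0, 0, 0, 0],
    [0.75, 0, 0, 0, 0],
    [0.7, 0, 0, 0, 0],
    [0.7, 0, 0, 0, 0],
    [0.7, -1, 0, 0, 0],
    [0.7, -2, 0, 0, 0],
    [0.7, -3, 0, 0, 0],
    [0.7, -3, 0, 0, 0],
    [0.7, -3, 0, 0, 0],
    [0.7, -3, 0, 0, 0],
    [0.7, 0, 0, 0, 0],
    [0.7, 0, 0, 0, 0]
  ]
}}

```text
time: 30.0
tool_pos: [0.562, -0.1346, 0.2654]
ee_rot: [-0.418, 1.569, -0.357]
wrist_force: [0.5, -0.2, -0.2]
width: 0.0282
```

```bash
python3 - <<'E'
from h import *
o=st()
s=robot.snapshot("side"); cv2.imwrite("pics/side6.png",cv2.resize(s["image"][120:320,160:370],None,fx=3,fy=3,interpolation=cv2.INTER_CUBIC)[:,:,::-1])
E
```

```text
t 30.0 tcp [ 0.562  -0.1346  0.2654] F [ 0.5248 -0.1541 -0.1994] M [0.03   0.0352 0.0085] w 0.02817552092024123 q [-0.3332  0.1449  1.1894 -0.0001  1.8051 -1.9648]
```

View pics/side6.png

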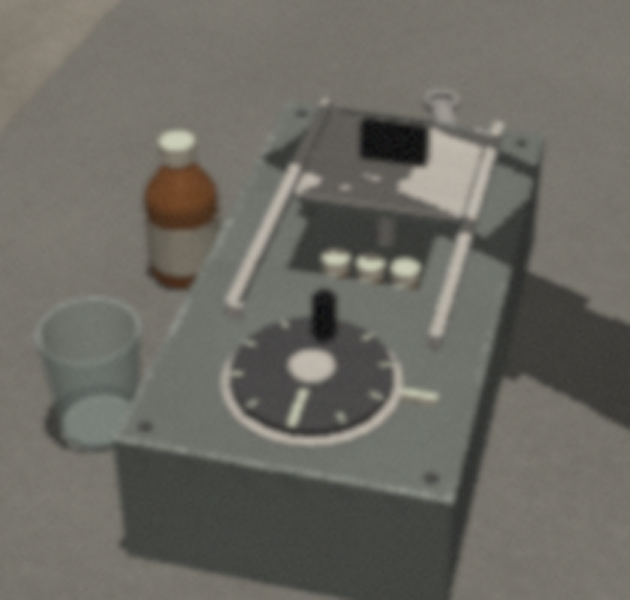

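The hatch is open, with sample vials showing in the opening at about (370,265). The dial is still at its stop, the beaker and bottle are standing and the gripper is clear. Handing in.

```bash
python3 -c "
from bench import robot
print(robot.close_job())"
```

```text
the job is handed in; nothing more can be done
None
```

The safe is open and the job is handed in. The last picture was taken at 30.0 s, within the 66 s limit.

- **Line 3 (left):** the dial paused for over a second at about 1.92 rad, against a target of 1.885. It overshot by about 0.03 rad, and I left it rather than turn back.
- **Line 9 (right, past zero):** it paused for over a second at about -0.63 rad by the arm's position, against a target of -0.628. A camera fit just before the last small correction differed from the arm by about 0.015 rad.
- **Stop (left):** I felt the stop at about 4.73 rad. The dial stopped following the arm, and the highest tangential force I read there was 8 N. I backed off before letting go.
- **Hatch:** it slid 90 mm to its end stop with about 2 to 4 N of pull, and I read 7 N at the end stop. I eased off and released it, and it stayed put.

**Last checks:** the final picture shows the hatch open with vials in the opening, the dial still at the stop, and the beaker and bottle standing. Only the end of the wrench shows in that picture; I did not measure its position afterwards. The gripper is clear, with wrist force near zero. I read forces only at the end of each move, so brief peaks in between were not seen.

**One disagreement:** the side camera placed the index bar about 5 mm from where the safe's direction puts it. I trusted the direction measured from the screws and rails, and both the arm's circle round the dial and the rim lines agreed with it.

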